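Open the strongbox combination lock and present its shackle for oiling

ROBOT

A 7-joint arm with a two-finger parallel gripper is mounted at the origin on the work surface. World frame = base frame: x ahead of the robot, y to its left, z up, the work surface at z = 0. Lengths are in m, angles in rad, forces in N, time in s.
With the tool pointing down it reaches from about 0.4 to 0.85 m from the base axis. Payload 4.5 kg.
Tool frame: the origin (TCP) lies midway between the tips of the shut fingers; the grasp point (between the pads) lies 19 mm behind it; z points along the fingers, y is the direction in which the jaws open and shut (so a half turn about z gives the same grasp; the last joint's range is limited). The gripper opens to 88 mm and grips with 3 to 60 N. Pads are 18 mm wide; open, the fingers measure 123 mm over their backs; the gripper's body (75 mm by 187 mm) begins 45 mm behind the grasp point.
Start: joints at [-1.216, 0.689, -0.195, 1.565, 0.157, 0.902, -0.215], TCP at [0.197, 0.593, 0.239] pointing down, gripper open.
Joint ranges: [-3.01, 3.01], [-0.46, 2.08], [-1.47, 1.51], [0.13, 2.56], [-1, 4.14], [0.04, 2.09], [-2.66, 2.66]. Speed limits (rad/s): [2.57, 2.57, 3.14, 3.14, 3.14, 3.14, 3.14].

INTERFACE

Orientations are given as a unit quaternion [x, y, z, w].
In Python, from plant import r gives the robot as it stands.
- The arm moves only by the tool play_rows, never from a script. Its argument "targets" is a list of rows, each an object of numbers: "jaw": the closure, from 0 (fully open) to 1 (shut); "dx", "dy", "dz": the shift along the tool's x, y, z in m; "yaw": the turn about the tool's z in rad. A call has exactly 5 rows; each row shifts and turns the pose as measured when the row begins, along the tool's axes as they then stand; what a row does not reach is not made up. A row lasts 1/10 s, in which the tool goes at most 50 mm and 8.59 degrees, less where a joint would pass 70% of its speed; a pose out of reach is approached as far as the arm can. A call with a gripper value outside its range is refused whole. The fingers move at their own pace and stop on an object; "squeeze" is the grip in N (left out, the last holds). Time passes only in rows, so rows that do not move let the fingers close, or fill a call up. It gives the time, the measured TCP pose, the force and the opening at its end, in the units of the state.
- r.get_state(): the state, without advancing time (a new reading comes with each control period).
- r.snapshot(name): name is "side" or "top" or "wrist"; returns a dict with "frame" (480x640x3 uint8, red, green, blue), "z_map" (480x640 float32, m along the optical axis (not along the pixel's ray), 0 where there is no reading), "mtx" (3x3 intrinsics, pixels), "dist_coeffs" ([k1, k2, p1, p2, k3] as OpenCV has them; the pictures are not rectified), "position" and "orientation" of the camera in the world; the wrist camera has in their place "T_tool_cam" (4x4, takes a point from camera to tool coordinates, whose origin is the TCP and whose axes are the flange's). Camera axes: x right, y up, looking along -z (the intrinsics and any distortion apply to the point x, -y, -z); pixel columns grow to the right and rows downward; lengths in m; the calibration is good to about 2 mm. A picture is of the moment at which its call begins: read the wrist's pose just before it.
- r.finish_job(): hands the job in, once; it reports no verdict.
The state is a dict: "clock": time; "q": joint angles; "qd": joint speeds; "joint_torque": joint torques, N m; "tool_pos": TCP position; "eef_rot": TCP orientation; "contact_force": force on the tool from outside, world axes, zero at the start; "moment": the same for the moment, N m; "opening": opening from 0.0 (shut) to 1.0 (fully open).
Only numpy, scipy, OpenCV 4.12 (cv2) and the standard library are available. Lean on these libraries where they do the work, as an engineer would, in place of code of your own. Each camera call takes 0.05 s, during which the arm holds its last target.

TASK

Turn the black dial of the strongbox's lock clockwise, feeling its clicks, until its white pointer clicks in at the red mark beside the shackle, then pull the steel shackle straight up out of the lock and hasp. Hold it upright, legs down, over the middle of the round white dish, its centre about 20 cm above the bench, so that I can oil the legs; do not put it down: finish while still holding it there, without disturbing the jar and the brush beside the dish.

Things in the scene. Friction and masses are not known exactly. Their poses are not given: they have to be found in the camera images.
- strongbox: Fixed grey strongbox, 170 (x) by 220 (y) by 60 mm high; origin: centre of its underside, z up. On its lid a steel lock case, 150 by 200 mm, its top 84 mm above the bench. In this frame, at x 0: dial axis at y -60, shackle legs at y +12 (locked, under a sliding red plate seen in the slot unless open) and y +62 mm (through a 4 mm brass hasp plate on the case).
- dial (a joint): Dial angle, rad, growing counter-clockwise seen from above; range -0.5 to 1.5. 0: pointer at the red mark, lock open. Starts at 0.35 to 1.4, so turn it clockwise. Clicks every 0.393: 1.18, 0.79, 0.39, 0, -0.39 (about 0.1 N m to leave one); let go within 0.18 rad of a click it springs into it. The shackle is free only within about 0.12 rad of 0.
- dial_grip (a point): On the dial's axis, 112 mm above the bench: the height to grip. Black disc of 28 mm radius with an upright grip bar, 16 mm thick, 44 mm long, its sides free from 91 to 127 mm above the bench. The point turns with the dial: the bar lies along its y, the white pointer end at +y; at joint value 0 that is the strongbox's +y, towards the shackle.
- shackle_center (a point): Centre of the loose shackle: upside-down U of 10 mm round steel bar, 60 mm wide (along y), 74 mm high, about 160 g; 37 mm above its feet, midway between the legs, z up. At start at y +37, z 97 mm in the strongbox's frame, same axes. The arch's bar is centred 32 mm above this point and runs along y: pinch it across x. Feet 24 mm deep in the case, play 1 mm sideways, 2 mm up.
- dish_rim (a point): Centre of the mouth of the fixed round white dish, 116 mm wide and 16 mm high, standing on the bench; the point is 16 mm above the bench.
- flux_jar: Bystander: small jar, 40 mm wide, 45 mm high, near the dish. Origin: centre of its underside.
- brush: Bystander: green handled brush, 160 mm long, lying near the dish, about 20 mm high. Origin at its underside near the middle.
- shackle: The same shackle; origin midway between the undersides of its two feet.
Mind the look-alikes: they are no part of the job. Of the things shaped like the part that bears dish_rim, the white one is meant. Leave any orange look-alike of the shackle alone.

How it is judged:
On the way, in this order (a step that is already met when the one before it is completed fails the run):
1. the dial stands at the open mark while the shackle is still down in the lock (value of joint dial between -0.12 and 0.12 rad and z of shackle_center in the frame of strongbox below 0.103 m), for 0.2 s.
2. the shackle is drawn straight up clear of the lock and hasp (z of shackle_center in the frame of strongbox above 0.127 m and angle between shackle_center's own z axis and vertical below 0.35 rad and contact force between the fingers and shackle above 0.5 N), for 0.05 s.
At the end, for the whole second after the job is handed in: The shackle is held still in the fingers (over 1 N), upright within 15 degrees, its centre 160 to 250 mm above the bench and within 40 mm of the dish's middle seen from above (height (world z) of shackle_center between 0.16 and 0.25 m and horizontal distance between shackle_center and dish_rim below 0.04 m and angle between shackle_center's own z axis and vertical below 0.26 rad and contact force between the fingers and shackle above 1 N and linear speed of shackle below 0.03 m/s); the arm keeps its last pose, push and grip.
It fails at once if the jar or the brush beside the dish is pushed more than 25 mm or knocked over (distance of any of flux_jar, brush from where it was at the start of the episode above 0.025 m or angle between flux_jar's own z axis and vertical above 0.5 rad).
It also fails if it takes over 42 s, if anything falls off the work surface, if the arm or the gripper's body presses on something with over 40 N, if the wrist force passes 120 N, or if a joint passes its speed limit or range.

## Working session

There is one attempt and no reset: what is moved stays moved. The work goes in short steps, Python scripts to look and compute and a tool call to move; the robot and the scene stay as the last step left them, time stands still between calls to the robot, and variables do not carry over. Pictures are saved under pics/ and viewed, and the job is handed in when it is done.

Besides the shell and the picture viewer there is one more tool, called after "Request:" by a JSON object that holds its "name" and its "arguments". play_rows: Moves the arm, as the interface text tells. Its arguments: {"type":"object","properties":{"targets":{"type":"array"},"squeeze":{"type":"number"}},"required":["targets"]}

```bash
ls; mkdir -p pics; python3 - <<'E'
from plant import r
import cv2,numpy as np,pickle
s=r.get_state(); print({k:np.round(v,4) for k,v in s.items()})
for n in ["top","side"]:
    d=r.snapshot(n); pickle.dump(d,open(n+".pkl","wb")); cv2.imwrite(f"pics/{n}1.png",d["frame"][:,:,::-1]); print(n,d["mtx"],d["dist_coeffs"],d["position"],d["orientation"])
print(r.get_state()["clock"])
E
```

```text
pics
{'clock': np.float64(0.0), 'q': array([-1.2162,  0.69  , -0.1945,  1.5664,  0.1573,  0.9025, -0.2151]), 'qd': array([ 0.0012,  0.0002,  0.0021, -0.0001,  0.0017, -0.    , -0.0006]), 'joint_torque': array([ 2.00000e-04, -5.27557e+01, -1.26650e+00, -1.53435e+01,
       -5.26000e-02,  6.60000e-03,  2.00000e-04]), 'tool_pos': array([0.1969, 0.5925, 0.2379]), 'eef_rot': array([ 1.597e-01,  9.872e-01, -9.000e-04, -1.000e-04]), 'contact_force': array([-0.6116,  0.0186,  1.0605]), 'moment': array([-0.0083,  0.0334, -0.0257]), 'opening': np.float64(1.0017)}
top [[524.8720024    0.         328.04084548]
 [  0.         524.8720024  239.61041758]
 [  0.           0.           1.        ]] [-0.10185051  0.          0.          0.          0.        ] [ 0.45500015 -0.02836538  0.97908601] [-0.03559389  0.01554359  0.71592631 -0.69709468]
side [[463.54651022   0.         318.70548911]
 [  0.         463.54651022 244.51651725]
 [  0.           0.           1.        ]] [-0.11389998  0.          0.          0.          0.        ] [ 0.19527071 -0.42794463  0.61461192] [ 0.37106678 -0.1345763  -0.32475745  0.85949477]
0.1
```

View pics/top1.png

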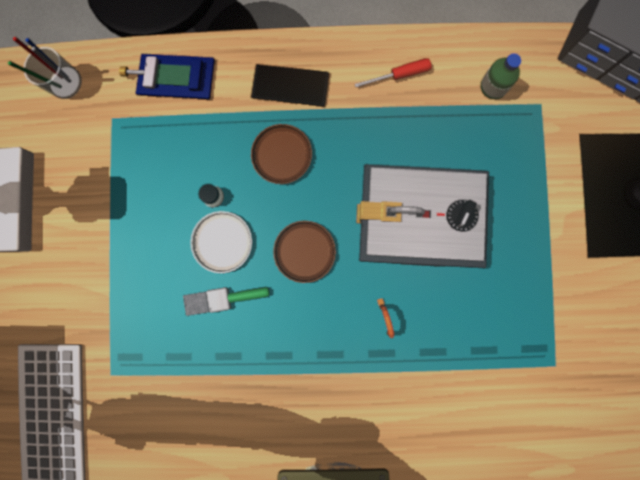

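View pics/side1.png

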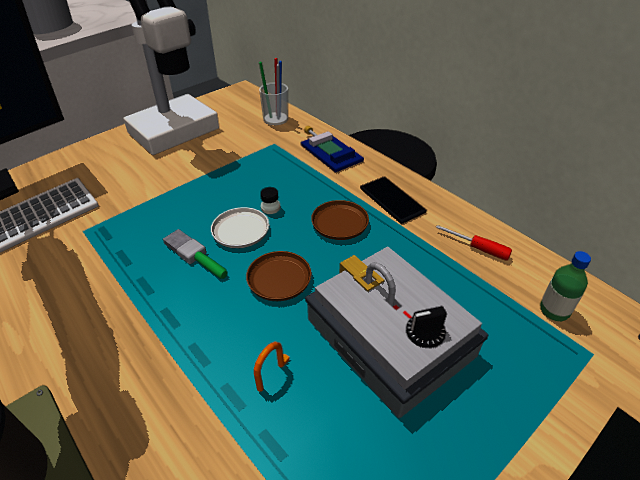

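The top view shows the white dish at about (222,241), the dial at (462,215), the shackle at (405,211) and the orange decoy at (387,318). Next I'll enlarge the lock and project pixels to world points.

```bash
cat > h.py <<'E'
import numpy as np,cv2,pickle
from scipy.spatial.transform import Rotation as R
def ray(d,u,v):
    p=cv2.undistortPoints(np.array([[[u,v]]],float),d["mtx"],np.array(d["dist_coeffs"]))[0,0]
    return np.array([p[0],-p[1],-1.])
def cam(d,s=None):
    if "T_tool_cam" in d:
        T=np.eye(4);T[:3,:3]=R.from_quat(s["eef_rot"]).as_matrix();T[:3,3]=s["tool_pos"]
        T=T@np.array(d["T_tool_cam"]);return T[:3,:3],T[:3,3]
    return R.from_quat(d["orientation"]).as_matrix(),np.array(d["position"])
def atz(d,u,v,z,s=None):
    M,p=cam(d,s);w=M@ray(d,u,v);return p+w*(z-p[2])/w[2]
def dep(d,u,v,s=None):
    M,p=cam(d,s);return p+M@ray(d,u,v)*d["z_map"][int(round(v)),int(round(u))]
def crop(d,u0,v0,u1,v1,k,name):
    cv2.imwrite("pics/"+name,cv2.resize(d["frame"][v0:v1,u0:u1,::-1],None,fx=k,fy=k,interpolation=cv2.INTER_CUBIC))
E
python3 - <<'E'
from h import *
d=pickle.load(open("top.pkl","rb"))
crop(d,350,155,500,275,5,"topc1.png")
e=pickle.load(open("side.pkl","rb"))
crop(e,300,240,500,390,4,"sidec1.png")
for n,u,v,z in [("dish",222,241,.016),("dial",462,215,.127),("arch",405,210,.134),("boxmid",425,216,.084)]:
    print(n,atz(d,u,v,z).round(4),dep(d,u,v).round(4))
E
```

```text
dish [0.528  0.1953 0.016 ] [0.529  0.1983 0.0031]
dial [ 0.5513 -0.2248  0.127 ] [ 0.5514 -0.225   0.1261]
arch [ 0.5612 -0.131   0.134 ] [ 0.5611 -0.131   0.1341]
boxmid [ 0.5561 -0.1709  0.084 ] [ 0.5571 -0.1723  0.0753]
```

View pics/topc1.png

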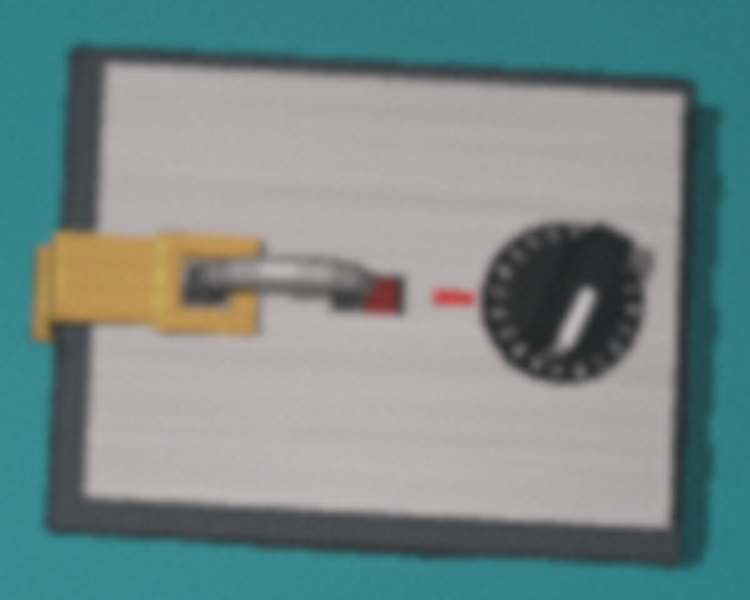

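View pics/sidec1.png

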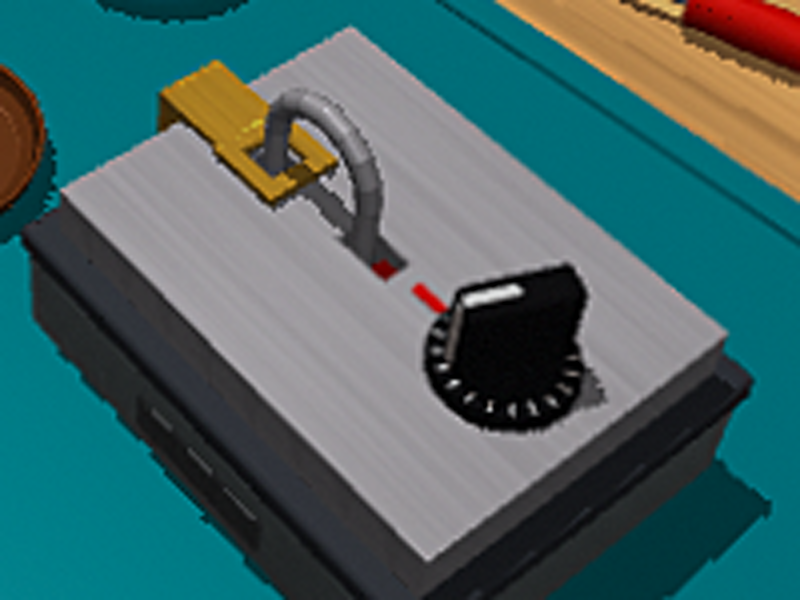

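```bash
python3 - <<'E'
from h import *
d=pickle.load(open("top.pkl","rb"))
f=lambda x,y,z:atz(d,350+(x+.5)/5-.5,155+(y+.5)/5-.5,z)
c=np.array([f(*p,.084) for p in [(103,62),(688,92),(673,527),(85,497)]]);print(c.round(4))
print("centre",c.mean(0).round(4), [np.linalg.norm(c[i]-c[i-1]).round(4) for i in range(4)])
for a,b in [(1,0),(2,3)]:
    v=c[b]-c[a]; print("yaw",np.arctan2(-v[0],v[1]))
for a,b in [(3,0),(2,1)]:
    v=c[b]-c[a]; print("yaw",np.arctan2(v[1],v[0]))
a,b=f(588,293,.127),f(556,352,.127);v=b-a;print("pointer",np.arctan2(-v[0],v[1]),a,b)
print("disc",f(563,302,.091)); 
arch=[f(200,270,.12),f(285,270,.134),f(360,280,.12)];print(arch)
yaw=-.016
e=pickle.load(open("side.pkl","rb"))
g=lambda x,y,z:atz(e,300+(x+.5)/4-.5,240+(y+.5)/4-.5,z)
c=np.array([g(*p,.084) for p in [(350,27),(727,333),(429,560),(62,192)]]);print(c.round(4),c.mean(0))
a,b=g(522,290,.127),g(464,300,.127);v=b-a;print("pointer",np.arctan2(-v[0],v[1]),a,b)
# dish by hough-ish: white rim
for dd,n in ((d,"top"),(e,"side")):
    hsv=cv2.cvtColor(dd["frame"],cv2.COLOR_RGB2HSV);m=((hsv[...,1]<40)&(hsv[...,2]>120)).astype(np.uint8)
    k,l,st,ce=cv2.connectedComponentsWithStats(m)
    for i in range(1,k):
        if 800<st[i,4]<9000: print(n,st[i],ce[i],atz(dd,*ce[i],.014).round(4))
E
```

```text
[[ 0.644  -0.0799  0.084 ]
 [ 0.6281 -0.2822  0.084 ]
 [ 0.4779 -0.2694  0.084 ]
 [ 0.4938 -0.0689  0.084 ]]
centre [ 0.561  -0.1751  0.084 ] [np.float64(0.1506), np.float64(0.2029), np.float64(0.1507), np.float64(0.2012)]
yaw -0.07823714443706536
yaw -0.07892825307838827
yaw -0.07302069981409053
yaw -0.08461303194722065
pointer 1.0315910447283254 [ 0.55402537 -0.23345528  0.127     ] [ 0.53495446 -0.2220442   0.127     ]
disc [ 0.55535433 -0.23340652  0.091     ]
[array([ 0.56593819, -0.10742006,  0.12      ]), array([ 0.56336438, -0.13365003,  0.134     ]), array([ 0.56116771, -0.15996854,  0.12      ])]
[[ 0.641  -0.0825  0.084 ]
 [ 0.6257 -0.2805  0.084 ]
 [ 0.478  -0.2687  0.084 ]
 [ 0.4928 -0.0715  0.084 ]] [ 0.55937492 -0.17580383  0.084     ]
pointer 1.0417128835572378 [ 0.55448436 -0.23523544  0.127     ] [ 0.53685799 -0.22492954  0.127     ]
top [ 298    0  237   26 4512] [406.00310284  11.61724291] [ 0.9645 -0.1645  0.014 ]
top [   0  148   22  103 2016] [  9.36706349 197.7703373 ] [0.6255 0.6247 0.014 ]
top [ 367  168  120   93 8487] [425.80028279 213.91834571] [ 0.5679 -0.1837  0.014 ]
top [ 191  211   61   62 2884] [221.82801664 241.6979889 ] [0.5269 0.1961 0.014 ]
top [184 288  45  27 823] [207.16403402 301.29769137] [0.4169 0.2252 0.014 ]
top [  19  345   64  135 2744] [ 59.93221574 403.3090379 ] [0.2269 0.517  0.014 ]
side [  35    0  107   51 2231] [94.63424473 18.75392201] [0.8257 1.8304 0.014 ]
side [ 123   94   94   47 1962] [168.13914373 116.45922528] [0.6352 0.7148 0.014 ]
side [ 211  210   58   36 1497] [240.39746159 228.08617234] [0.5233 0.1902 0.014 ]
side [ 315  247  167  133 8244] [396.01443474 311.61887433] [ 0.5968 -0.1522  0.014 ]
```

Request:
{"name": "play_rows", "arguments": {"targets": [{"jaw":0,"dx":-0.0375,"dy":-0.0315,"dz":0,"yaw":0},{"jaw":0,"dx":-0.0375,"dy":-0.0315,"dz":0,"yaw":0},{"jaw":0,"dx":-0.0375,"dy":-0.0315,"dz":0,"yaw":0},{"jaw":0,"dx":-0.0375,"dy":-0.0315,"dz":0,"yaw":0},{"jaw":0,"dx":-0.0375,"dy":-0.0315,"dz":0,"yaw":0}], "squeeze": 30}}

```text
clock: 0.6
tool_pos: [0.3222, 0.3853, 0.2348]
eef_rot: [0.152, 0.988, 0.001, -0.003]
contact_force: [0.7, -1.0, 0.2]
opening: 1.0
```

```bash
cat > to.py <<'E'
import sys
from h import *
from plant import r
s=r.get_state();x,y,z,ang=map(float,sys.argv[1:5])
M=R.from_quat(s["eef_rot"]).as_matrix()
cur=np.arctan2(M[1,1],M[0,1])
dyaw=-(((ang-cur)+np.pi/2)%np.pi-np.pi/2)
dl=M.T@(np.array([x,y,z])-s["tool_pos"])
print("t",round(float(s["clock"]),2),"pos",s["tool_pos"].round(4),"tooly ang",cur.round(3),"tilt",np.arccos(-M[2,2]).round(4),"q",s["q"].round(2),"F",s["contact_force"].round(1),"Mz",s["moment"].round(3),"op",round(float(s["opening"]),3))
print("delta",dl.round(4),"yaw",round(float(dyaw),3))
E
python3 to.py .47 .15 .23 1.04
```

```text
t 0.6 pos [0.3222 0.3853 0.2348] tooly ang 1.266 tilt 0.0064 q [-0.81  0.54 -0.24  1.93  0.18  0.69  0.11] F [ 0.7 -1.   0.2] Mz [-0.045 -0.084  0.039] op 1.0
delta [-0.2117 -0.18    0.0033] yaw 0.226
```

Request:
{"name": "play_rows", "arguments": {"targets": [{"jaw":0,"dx":-0.037,"dy":-0.032,"dz":0,"yaw":0},{"jaw":0,"dx":-0.037,"dy":-0.032,"dz":0,"yaw":0},{"jaw":0,"dx":-0.037,"dy":-0.032,"dz":0,"yaw":0},{"jaw":0,"dx":-0.037,"dy":-0.032,"dz":0,"yaw":0},{"jaw":0,"dx":-0.037,"dy":-0.032,"dz":0,"yaw":0}]}}

```text
clock: 1.1
tool_pos: [0.4515, 0.1714, 0.2329]
eef_rot: [0.151, 0.988, 0.0, -0.004]
contact_force: [1.0, -0.3, -0.2]
opening: 1.004
```

```bash
python3 to.py .5555 -.2353 .2 1.04
```

```text
t 1.1 pos [0.4515 0.1714 0.2329] tooly ang 1.267 tilt 0.0071 q [-0.28  0.53 -0.27  1.98  0.21  0.67  0.59] F [ 1.  -0.3 -0.2] Mz [-0.017 -0.078  0.002] op 1.004
delta [-0.2211 -0.3569  0.0317] yaw 0.227
```

Request:
{"name": "play_rows", "arguments": {"targets": [{"jaw":0,"dx":-0.0255,"dy":-0.042,"dz":0,"yaw":0},{"jaw":0,"dx":-0.0255,"dy":-0.042,"dz":0,"yaw":0},{"jaw":0,"dx":-0.0255,"dy":-0.042,"dz":0,"yaw":0},{"jaw":0,"dx":-0.0255,"dy":-0.042,"dz":0,"yaw":0},{"jaw":0,"dx":-0.0255,"dy":-0.042,"dz":0,"yaw":0}]}}

```text
clock: 1.6
tool_pos: [0.5117, -0.0712, 0.2311]
eef_rot: [0.152, 0.988, 0.001, -0.003]
contact_force: [0.8, 0.4, 0.1]
opening: 0.995
```

```bash
python3 to.py .5555 -.2353 .2 1.04
```

```text
t 1.6 pos [ 0.5117 -0.0712  0.2311] tooly ang 1.267 tilt 0.007 q [ 0.24  0.57 -0.3   1.89  0.24  0.72  1.07] F [0.8 0.4 0.1] Mz [ 0.012 -0.062  0.   ] op 0.995
delta [-0.0911 -0.1435  0.0304] yaw 0.227
```

Request:
{"name": "play_rows", "arguments": {"targets": [{"jaw":0,"dx":-0.025,"dy":-0.04,"dz":0,"yaw":0},{"jaw":0,"dx":-0.025,"dy":-0.04,"dz":0,"yaw":0},{"jaw":0,"dx":-0.025,"dy":-0.04,"dz":0,"yaw":0},{"jaw":0,"dx":-0.01,"dy":-0.015,"dz":0.0,"yaw":0.12},{"jaw":0,"dx":0,"dy":0,"dz":0,"yaw":0.11}]}}

```text
clock: 2.1
tool_pos: [0.5509, -0.2433, 0.2281]
eef_rot: [0.274, 0.962, -0.002, -0.004]
contact_force: [0.9, 0.8, 0.1]
opening: 1.002
```

```bash
python3 to.py .5555 -.2353 .2 1.04; python3 - <<'E'
from h import *
from plant import r
s=r.get_state();d=r.snapshot("wrist");pickle.dump((d,s),open("w.pkl","wb"));cv2.imwrite("pics/w1.png",d["frame"][:,:,::-1])
E
```

```text
t 2.1 pos [ 0.5509 -0.2433  0.2281] tooly ang 1.015 tilt 0.009 q [ 0.47  0.68 -0.23  1.64  0.2   0.86  1.17] F [0.9 0.8 0.1] Mz [ 0.052 -0.029 -0.002] op 1.002
delta [0.0001 0.0094 0.0281] yaw -0.025
```

View pics/w1.png

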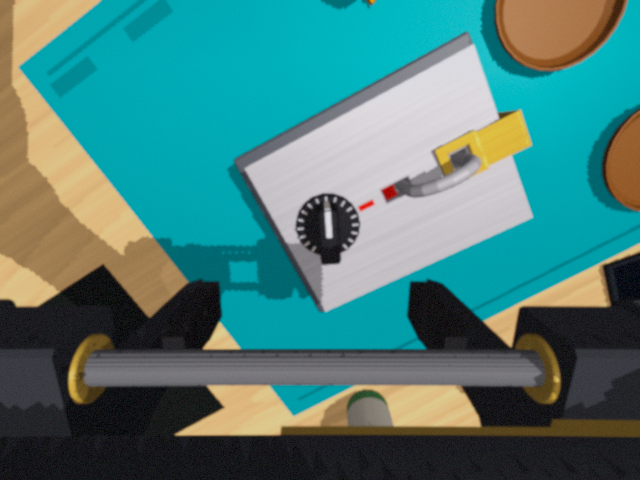

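The wrist view shows the dial disc centred near (327,225), with the bar almost vertical in the image, so it lies across the jaw direction. I'll measure it.

```bash
python3 - <<'E'
from h import *
d,s=pickle.load(open("w.pkl","rb"))
crop(d,280,175,480,275,4,"wc1.png")
crop(d,290,185,370,275,7,"wc2.png")
print("disc",atz(d,327.5,225,.091,s).round(4),dep(d,327,230,s).round(4))
E
```

```text
disc [ 0.5576 -0.2336  0.091 ] [ 0.5517 -0.2319  0.1285]
```

View pics/wc2.png

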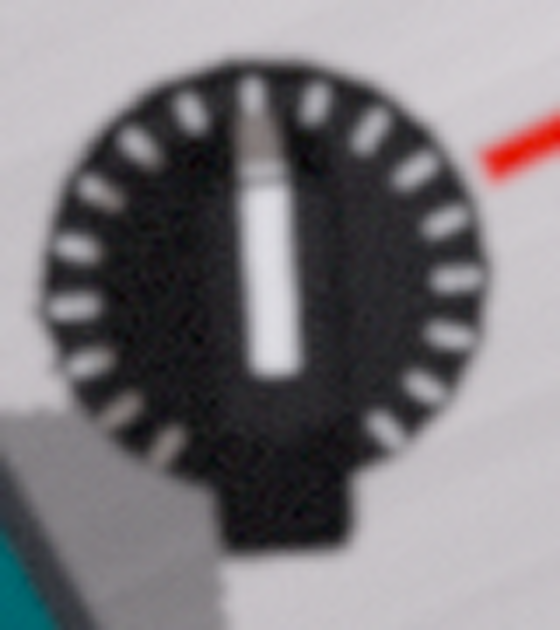

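```bash
python3 - <<'E'
from h import *
d,s=pickle.load(open("w.pkl","rb"))
f=lambda x,y,z:atz(d,290+(x+.5)/7-.5,185+(y+.5)/7-.5,z,s)
a,b=f(276,375,.127),f(258,188,.127);v=b-a;print("pointer",np.arctan2(-v[0],v[1]),a,b,np.linalg.norm(v))
print("disc",f(266,285,.091))
print("end",f(287,548,.127),f(256,168,.127))
E
python3 to.py .556 -.2345 .0965 1.035
```

```text
pointer 1.1197659570750416 [ 0.55827677 -0.23410181  0.127     ] [ 0.53966637 -0.2250883   0.127     ] 0.02067825665981749
disc [ 0.55781063 -0.23372202  0.091     ]
end [ 0.57594545 -0.24334859  0.127     ] [ 0.53772157 -0.22415519  0.127     ]
t 2.15 pos [ 0.5505 -0.2424  0.228 ] tooly ang 1.012 tilt 0.0098 q [ 0.47  0.68 -0.23  1.64  0.2   0.86  1.17] F [-0.4 -0.4 -0.2] Mz [-0.048  0.013 -0.027] op 1.0
delta [-0.0015  0.0104  0.1315] yaw -0.023
```

Request:
{"name": "play_rows", "arguments": {"targets": [{"jaw":0,"dx":-0.001,"dy":0.01,"dz":0.02,"yaw":-0.06},{"jaw":0,"dx":0,"dy":0,"dz":0.04,"yaw":-0.025},{"jaw":0,"dx":0,"dy":0,"dz":0.03,"yaw":0},{"jaw":0,"dx":0,"dy":0,"dz":0,"yaw":0},{"jaw":0,"dx":0,"dy":0,"dz":0,"yaw":0}]}}

```text
clock: 2.65
tool_pos: [0.5567, -0.2325, 0.1362]
eef_rot: [0.228, 0.974, -0.001, -0.004]
contact_force: [0.1, -0.4, 0.0]
opening: 0.999
```

```bash
python3 to.py .557 -.234 .0965 1.10
```

```text
t 2.65 pos [ 0.5567 -0.2325  0.1362] tooly ang 1.111 tilt 0.0084 q [ 0.44  0.8  -0.22  1.71  0.27  0.67  1.19] F [ 0.1 -0.4  0. ] Mz [-0.004 -0.024  0.01 ] op 0.999
delta [-0.0012 -0.001   0.0397] yaw 0.011
```

Request:
{"name": "play_rows", "arguments": {"targets": [{"jaw":0.3,"dx":-0.001,"dy":-0.001,"dz":0.02,"yaw":0.01},{"jaw":0.4,"dx":0,"dy":0,"dz":0.018,"yaw":0},{"jaw":0.4,"dx":0,"dy":0,"dz":0,"yaw":0},{"jaw":0.5,"dx":0,"dy":0,"dz":0,"yaw":0},{"jaw":0.5,"dx":0,"dy":0,"dz":0,"yaw":0}], "squeeze": 30}}

```text
clock: 3.15
tool_pos: [0.5618, -0.234, 0.1055]
eef_rot: [0.231, 0.973, -0.001, 0.002]
contact_force: [0.3, -0.3, -0.4]
opening: 0.566
```

```bash
python3 to.py .557 -.234 .0965 1.10
```

```text
t 3.15 pos [ 0.5618 -0.234   0.1055] tooly ang 1.105 tilt 0.0041 q [ 0.43  0.85 -0.21  1.73  0.28  0.6   1.17] F [ 0.3 -0.3 -0.4] Mz [0.06  0.029 0.037] op 0.566
delta [ 0.0043 -0.0021  0.009 ] yaw 0.005
```

Request:
{"name": "play_rows", "arguments": {"targets": [{"jaw":0.5,"dx":0.0045,"dy":-0.002,"dz":0.009,"yaw":0.005},{"jaw":0.6,"dx":0,"dy":0,"dz":0,"yaw":0},{"jaw":1,"dx":0,"dy":0,"dz":0,"yaw":0},{"jaw":1,"dx":0,"dy":0,"dz":0,"yaw":0},{"jaw":1,"dx":0,"dy":0,"dz":0,"yaw":0}], "squeeze": 30}}

```text
clock: 3.65
tool_pos: [0.5576, -0.2348, 0.0987]
eef_rot: [0.234, 0.972, -0.002, 0.004]
contact_force: [1.1, 0.9, -1.2]
opening: 0.179
```

```bash
python3 to.py .557 -.234 .0965 1.10
```

```text
t 3.65 pos [ 0.5576 -0.2348  0.0987] tooly ang 1.099 tilt 0.0083 q [ 0.43  0.85 -0.2   1.74  0.29  0.57  1.16] F [ 1.1  0.9 -1.2] Mz [ 0.516 -0.113  0.061] op 0.179
delta [0.001  0.0004 0.0022] yaw -0.001
```

Request:
{"name": "play_rows", "arguments": {"targets": [{"jaw":1,"dx":0,"dy":0,"dz":0,"yaw":0.1},{"jaw":1,"dx":0,"dy":0,"dz":0,"yaw":0.1},{"jaw":1,"dx":0,"dy":0,"dz":0,"yaw":0.1},{"jaw":1,"dx":0,"dy":0,"dz":0,"yaw":0.1},{"jaw":1,"dx":0,"dy":0,"dz":0,"yaw":0.1}]}}

```text
clock: 4.15
tool_pos: [0.5575, -0.2349, 0.0986]
eef_rot: [0.475, 0.88, -0.0, 0.004]
contact_force: [0.7, -0.3, -1.5]
opening: 0.182
```

```bash
python3 to.py .557 -.234 .0985 -0.078
```

```text
t 4.15 pos [ 0.5575 -0.2349  0.0986] tooly ang 0.581 tilt 0.0077 q [ 0.36  0.85 -0.07  1.75  0.1   0.54  0.81] F [ 0.7 -0.3 -1.5] Mz [-0.136  0.148  0.147] op 0.182
delta [0.001  0.     0.0001] yaw 0.659
```

Request:
{"name": "play_rows", "arguments": {"targets": [{"jaw":1,"dx":0,"dy":0,"dz":0,"yaw":0.11},{"jaw":1,"dx":0,"dy":0,"dz":0,"yaw":0.11},{"jaw":1,"dx":0,"dy":0,"dz":0,"yaw":0.11},{"jaw":1,"dx":0,"dy":0,"dz":0,"yaw":0.11},{"jaw":1,"dx":0,"dy":0,"dz":0,"yaw":0.08}]}}

```text
clock: 4.65
tool_pos: [0.5574, -0.2349, 0.0986]
eef_rot: [0.693, 0.721, 0.0, 0.004]
contact_force: [-0.6, 0.9, 0.6]
opening: 0.18
```

```bash
python3 to.py .557 -.234 .0985 -0.078
```

```text
t 4.65 pos [ 0.5574 -0.2349  0.0986] tooly ang 0.04 tilt 0.0071 q [ 0.28  0.85  0.07  1.75 -0.1   0.54  0.46] F [-0.6  0.9  0.6] Mz [-0.188  0.317 -0.063] op 0.18
delta [ 0.001  -0.0004  0.0001] yaw 0.118
```

Request:
{"name": "play_rows", "arguments": {"targets": [{"jaw":1,"dx":0,"dy":0,"dz":0,"yaw":0.05},{"jaw":1,"dx":0,"dy":0,"dz":0,"yaw":0.05},{"jaw":1,"dx":0,"dy":0,"dz":0,"yaw":0.01},{"jaw":1,"dx":0,"dy":0,"dz":0,"yaw":0},{"jaw":1,"dx":0,"dy":0,"dz":0,"yaw":0}]}}

```text
clock: 5.15
tool_pos: [0.5573, -0.2349, 0.0986]
eef_rot: [0.733, 0.68, 0.0, 0.003]
contact_force: [-1.0, -0.6, -0.7]
opening: 0.177
```

```bash
python3 to.py .557 -.234 .0985 -0.078
```

```text
t 5.15 pos [ 0.5573 -0.2349  0.0986] tooly ang -0.074 tilt 0.0068 q [ 0.26  0.85  0.1   1.75 -0.14  0.54  0.38] F [-1.  -0.6 -0.7] Mz [-0.262  0.325 -0.077] op 0.177
delta [ 0.0009 -0.0004  0.0001] yaw 0.004
```

Request:
{"name": "play_rows", "arguments": {"targets": [{"jaw":0.5,"dx":0,"dy":0,"dz":0,"yaw":0},{"jaw":0.5,"dx":0,"dy":0,"dz":0,"yaw":0},{"jaw":0.5,"dx":0,"dy":0,"dz":-0.04,"yaw":0},{"jaw":0.3,"dx":0,"dy":0,"dz":-0.045,"yaw":0},{"jaw":0.2,"dx":0,"dy":0,"dz":-0.04,"yaw":0}]}}

```text
clock: 5.65
tool_pos: [0.5534, -0.2319, 0.2207]
eef_rot: [0.732, 0.681, -0.002, -0.003]
contact_force: [1.2, 0.1, 0.0]
opening: 0.609
```

```bash
python3 to.py .563 -.1386 .2 -0.078; python3 - <<'E'
from h import *
from plant import r
s=r.get_state();d=r.snapshot("wrist");pickle.dump((d,s),open("w2.pkl","wb"));cv2.imwrite("pics/w2.png",d["frame"][:,:,::-1])
E
```

```text
t 5.65 pos [ 0.5534 -0.2319  0.2207] tooly ang -0.071 tilt 0.0082 q [ 0.24  0.68  0.14  1.67 -0.12  0.81  0.36] F [1.2 0.1 0. ] Mz [-0.082 -0.033  0.046] op 0.609
delta [0.0938 0.003  0.0208] yaw 0.007
```

View pics/w2.png

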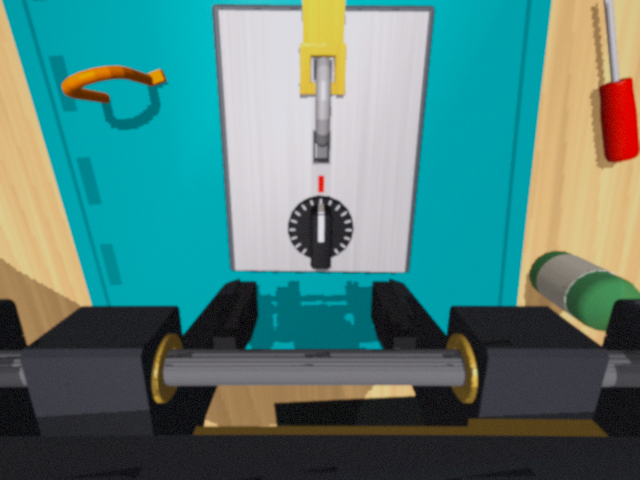

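The pointer at (321,205) lines up with the red mark at (321,184), and the red plate has gone from the slot, so the lock is open. Next I'll locate the arch.

```bash
python3 - <<'E'
from h import *
d,s=pickle.load(open("w2.pkl","rb"))
crop(d,280,30,370,180,4,"wc3.png")
for v in (70,80,90,100,110,120,130,140):
  p=[dep(d,u,v,s) for u in range(312,334)]
  q=np.array([x for x in p if x[2]>.095]); print(v,len(q),q.mean(0).round(4) if len(q) else '',q[:,2].max().round(4) if len(q) else '')
E
python3 to.py .563 -.1386 .2 -0.078
```

```text
70 15 [ 0.5675 -0.1194  0.1267] 0.1284
80 16 [ 0.5673 -0.1257  0.1302] 0.133
90 15 [ 0.5666 -0.1317  0.1324] 0.1335
100 15 [ 0.5662 -0.1376  0.1331] 0.1345
110 15 [ 0.5659 -0.1435  0.1322] 0.1339
120 15 [ 0.5655 -0.1495  0.1305] 0.133
130 14 [ 0.5648 -0.1556  0.1268] 0.1284
140 13 [ 0.5642 -0.1622  0.1194] 0.1221
t 5.7 pos [ 0.5571 -0.2337  0.2275] tooly ang -0.072 tilt 0.0041 q [ 0.24  0.67  0.14  1.66 -0.12  0.81  0.36] F [-0.  -1.2  3.9] Mz [-0.058 -0.01   0.001] op 0.656
delta [ 0.0954 -0.0011  0.0273] yaw 0.006
```

View pics/wc3.png

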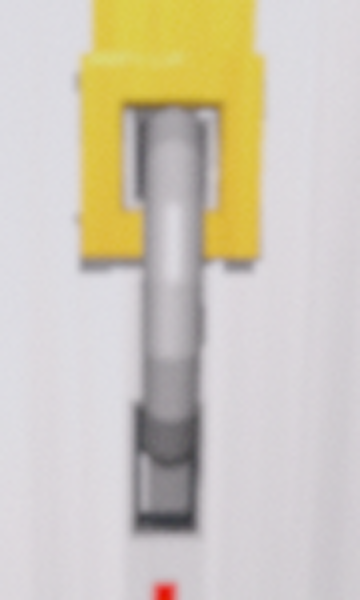

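Request:
{"name": "play_rows", "arguments": {"targets": [{"jaw":0.2,"dx":0.045,"dy":0,"dz":0,"yaw":0},{"jaw":0.2,"dx":0.045,"dy":0,"dz":0,"yaw":0},{"jaw":0.2,"dx":0.005,"dy":0,"dz":0.03,"yaw":0.005},{"jaw":0.2,"dx":0,"dy":0,"dz":0.03,"yaw":0},{"jaw":0.2,"dx":0,"dy":0,"dz":0,"yaw":0}]}}

```text
clock: 6.2
tool_pos: [0.5695, -0.1371, 0.171]
eef_rot: [0.734, 0.679, 0.005, 0.008]
contact_force: [-0.8, -0.3, -0.3]
opening: 0.803
```

```bash
python3 to.py .5645 -.138 .11 -0.078
```

```text
t 6.2 pos [ 0.5695 -0.1371  0.171 ] tooly ang -0.077 tilt 0.0189 q [ 0.08  0.72  0.14  1.78 -0.15  0.63  0.22] F [-0.8 -0.3 -0.3] Mz [0.025 0.064 0.014] op 0.803
delta [-0.0011 -0.0061  0.0609] yaw 0.001
```

Request:
{"name": "play_rows", "arguments": {"targets": [{"jaw":0.2,"dx":-0.001,"dy":-0.005,"dz":0.025,"yaw":0},{"jaw":0.2,"dx":0,"dy":0,"dz":0.025,"yaw":0},{"jaw":0.3,"dx":0,"dy":0,"dz":0.005,"yaw":0},{"jaw":0.5,"dx":0,"dy":0,"dz":0,"yaw":0},{"jaw":0.5,"dx":0,"dy":0,"dz":0,"yaw":0}]}}

```text
clock: 6.7
tool_pos: [0.5686, -0.1405, 0.1194]
eef_rot: [0.734, 0.679, 0.007, 0.011]
contact_force: [0.3, -0.1, -0.7]
opening: 0.55
```

```bash
python3 to.py .5645 -.138 .11 -0.078
```

```text
t 6.7 pos [ 0.5686 -0.1405  0.1194] tooly ang -0.079 tilt 0.0261 q [ 0.1   0.8   0.11  1.82 -0.16  0.5   0.24] F [ 0.3 -0.1 -0.7] Mz [-0.081  0.067 -0.025] op 0.55
delta [ 0.0022 -0.0045  0.0092] yaw -0.001
```

Request:
{"name": "play_rows", "arguments": {"targets": [{"jaw":0.6,"dx":0.002,"dy":-0.0045,"dz":0.009,"yaw":0},{"jaw":0.6,"dx":0,"dy":0,"dz":0.0,"yaw":0},{"jaw":0.7,"dx":0,"dy":0,"dz":0,"yaw":0},{"jaw":0.7,"dx":0,"dy":0,"dz":0,"yaw":0},{"jaw":0.7,"dx":0,"dy":0,"dz":0,"yaw":0}]}}

```text
clock: 7.2
tool_pos: [0.5661, -0.1388, 0.113]
eef_rot: [0.735, 0.678, 0.009, 0.013]
contact_force: [-0.1, -0.1, -0.0]
opening: 0.3
```

```bash
python3 to.py .5645 -.138 .11 -0.078; python3 - <<'E'
from h import *
from plant import r
for n in ("top","side"):
  d=r.snapshot(n); cv2.imwrite(f"pics/{n}2.png",d["frame"][:,:,::-1])
crop(d,300,200,500,350,4,"sidec2.png")
E
```

```text
t 7.2 pos [ 0.5661 -0.1388  0.113 ] tooly ang -0.079 tilt 0.0319 q [ 0.1   0.8   0.11  1.84 -0.17  0.47  0.24] F [-0.1 -0.1 -0. ] Mz [-0.036  0.124 -0.052] op 0.3
delta [ 0.0006 -0.0018  0.0029] yaw -0.001
```

View pics/sidec2.png

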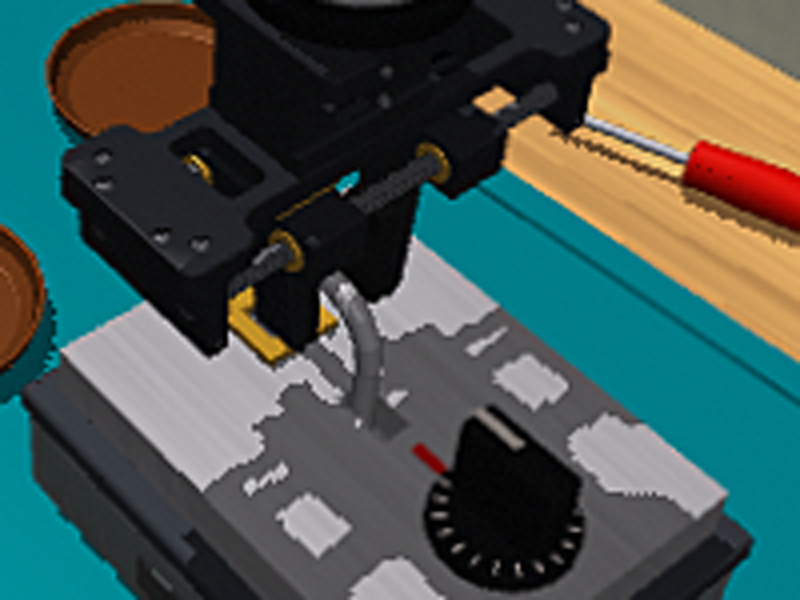

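Request:
{"name": "play_rows", "arguments": {"targets": [{"jaw":0.8,"dx":0,"dy":-0.002,"dz":0.003,"yaw":0},{"jaw":0.9,"dx":0,"dy":0,"dz":0.0,"yaw":0},{"jaw":1,"dx":0,"dy":0,"dz":0,"yaw":0},{"jaw":1,"dx":0,"dy":0,"dz":0,"yaw":0},{"jaw":1,"dx":0,"dy":0,"dz":0,"yaw":0}], "squeeze": 45}}

```text
clock: 7.8
tool_pos: [0.5642, -0.1386, 0.1096]
eef_rot: [0.735, 0.678, 0.009, 0.013]
contact_force: [-0.5, 0.2, 0.4]
opening: 0.086
```

```bash
python3 to.py .5645 -.138 .2 -0.078
```

```text
t 7.8 pos [ 0.5642 -0.1386  0.1096] tooly ang -0.079 tilt 0.0321 q [ 0.1   0.81  0.11  1.85 -0.17  0.46  0.24] F [-0.5  0.2  0.4] Mz [-0.118  0.171  0.018] op 0.086
delta [ 0.0001  0.0031 -0.0903] yaw -0.001
```

Request:
{"name": "play_rows", "arguments": {"targets": [{"jaw":1,"dx":0,"dy":0,"dz":0,"yaw":0},{"jaw":1,"dx":0,"dy":0,"dz":0.0,"yaw":0},{"jaw":1,"dx":0,"dy":0,"dz":-0.004,"yaw":0},{"jaw":1,"dx":0,"dy":0,"dz":-0.004,"yaw":0},{"jaw":1,"dx":0,"dy":0,"dz":0,"yaw":0}], "squeeze": 45}}

```text
clock: 8.3
tool_pos: [0.5632, -0.1383, 0.1176]
eef_rot: [0.735, 0.678, 0.008, 0.013]
contact_force: [0.2, 0.7, -2.2]
opening: 0.082
```

```bash
python3 to.py .5645 -.138 .2 -0.078
```

```text
t 8.3 pos [ 0.5632 -0.1383  0.1176] tooly ang -0.079 tilt 0.0302 q [ 0.1   0.79  0.11  1.85 -0.17  0.48  0.24] F [ 0.2  0.7 -2.2] Mz [-0.051  0.07   0.01 ] op 0.082
delta [ 0.      0.0037 -0.0823] yaw -0.001
```

Request:
{"name": "play_rows", "arguments": {"targets": [{"jaw":1,"dx":0,"dy":0.0005,"dz":-0.012,"yaw":0},{"jaw":1,"dx":0,"dy":0.0005,"dz":-0.012,"yaw":0},{"jaw":1,"dx":0,"dy":0.0005,"dz":-0.012,"yaw":0},{"jaw":1,"dx":0,"dy":0.0005,"dz":-0.015,"yaw":0},{"jaw":1,"dx":0,"dy":0.0005,"dz":-0.015,"yaw":0}]}}

```text
clock: 8.8
tool_pos: [0.5626, -0.1377, 0.1879]
eef_rot: [0.735, 0.678, 0.007, 0.011]
contact_force: [0.6, -0.6, -2.1]
opening: 0.083
```

```bash
python3 to.py .525 .195 .22 -0.078; python3 - <<'E'
from h import *
from plant import r
for n in ("side",):
  d=r.snapshot(n); cv2.imwrite(f"pics/{n}3.png",d["frame"][:,:,::-1])
crop(d,300,200,500,350,4,"sidec3.png")
E
```

```text
t 8.8 pos [ 0.5626 -0.1377  0.1879] tooly ang -0.079 tilt 0.0273 q [ 0.08  0.69  0.14  1.8  -0.15  0.64  0.22] F [ 0.6 -0.6 -2.1] Mz [-0.047  0.137 -0.052] op 0.083
delta [ 0.3286 -0.0629 -0.0354] yaw -0.001
```

View pics/side3.png

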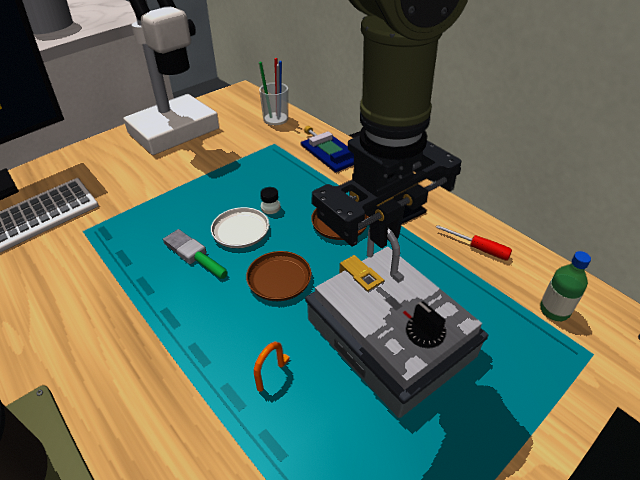

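Request:
{"name": "play_rows", "arguments": {"targets": [{"jaw":1,"dx":0.012,"dy":-0.002,"dz":-0.008,"yaw":0},{"jaw":1,"dx":0.025,"dy":-0.005,"dz":-0.008,"yaw":0},{"jaw":1,"dx":0.03,"dy":-0.006,"dz":-0.006,"yaw":0},{"jaw":1,"dx":0.03,"dy":-0.006,"dz":0,"yaw":0},{"jaw":1,"dx":0.03,"dy":-0.006,"dz":0,"yaw":0}]}}

```text
clock: 9.35
tool_pos: [0.5484, -0.0081, 0.215]
eef_rot: [0.738, 0.675, 0.01, 0.016]
contact_force: [0.7, 0.4, -2.0]
opening: 0.083
```

Request:
{"name": "play_rows", "arguments": {"targets": [{"jaw":1,"dx":0.03,"dy":-0.006,"dz":0,"yaw":0},{"jaw":1,"dx":0.03,"dy":-0.006,"dz":0,"yaw":0},{"jaw":1,"dx":0.03,"dy":-0.006,"dz":0,"yaw":0},{"jaw":1,"dx":0.03,"dy":-0.006,"dz":0,"yaw":0},{"jaw":1,"dx":0.02,"dy":-0.004,"dz":0,"yaw":0}]}}

```text
clock: 9.85
tool_pos: [0.5276, 0.1475, 0.2145]
eef_rot: [0.735, 0.677, 0.01, 0.013]
contact_force: [0.2, 0.3, -2.3]
opening: 0.08
```

```bash
python3 to.py .525 .195 .215 -0.078
```

```text
t 9.85 pos [0.5276 0.1475 0.2145] tooly ang -0.082 tilt 0.0324 q [-0.5   0.62  0.22  1.87 -0.19  0.65 -0.25] F [ 0.2  0.3 -2.3] Mz [-0.07   0.066  0.022] op 0.08
delta [ 0.0472 -0.0065 -0.0008] yaw -0.004
```

Request:
{"name": "play_rows", "arguments": {"targets": [{"jaw":1,"dx":0.018,"dy":-0.003,"dz":0,"yaw":0},{"jaw":1,"dx":0.016,"dy":-0.002,"dz":0,"yaw":0},{"jaw":1,"dx":0.009,"dy":-0.001,"dz":0,"yaw":0},{"jaw":1,"dx":0.003,"dy":0,"dz":0,"yaw":0},{"jaw":1,"dx":0,"dy":0,"dz":0,"yaw":0}]}}

```text
clock: 10.35
tool_pos: [0.5201, 0.2043, 0.2147]
eef_rot: [0.732, 0.682, 0.01, 0.01]
contact_force: [0.0, -0.5, -1.2]
opening: 0.081
```

```bash
python3 to.py .525 .195 .215 -0.078; python3 - <<'E'
from h import *
from plant import r
for n in ("top","side"):
  d=r.snapshot(n); pickle.dump(d,open(n+"4.pkl","wb"));cv2.imwrite(f"pics/{n}4.png",d["frame"][:,:,::-1])
crop(d,170,110,330,270,4,"sidec4.png")
E
```

```text
t 10.35 pos [0.5201 0.2043 0.2147] tooly ang -0.071 tilt 0.0282 q [-0.6   0.63  0.23  1.83 -0.2   0.67 -0.33] F [ 0.  -0.5 -1.2] Mz [-0.064  0.061 -0.05 ] op 0.081
delta [-0.0089  0.0055 -0.0001] yaw 0.007
```

View pics/sidec4.png

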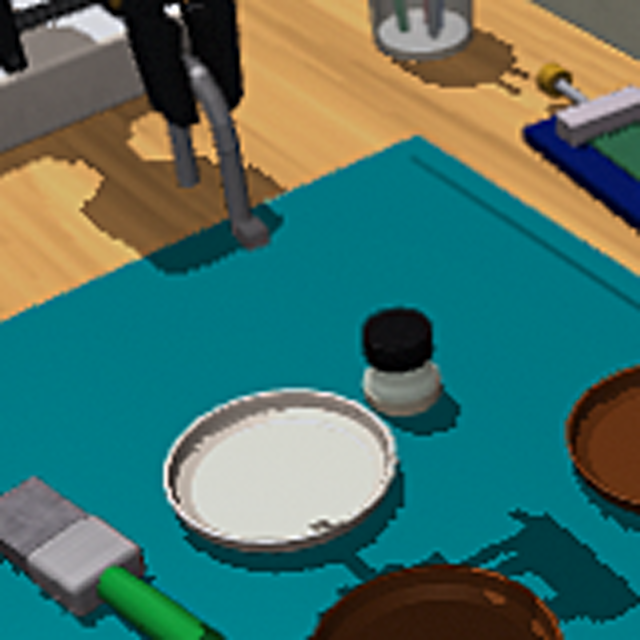

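View pics/top4.png

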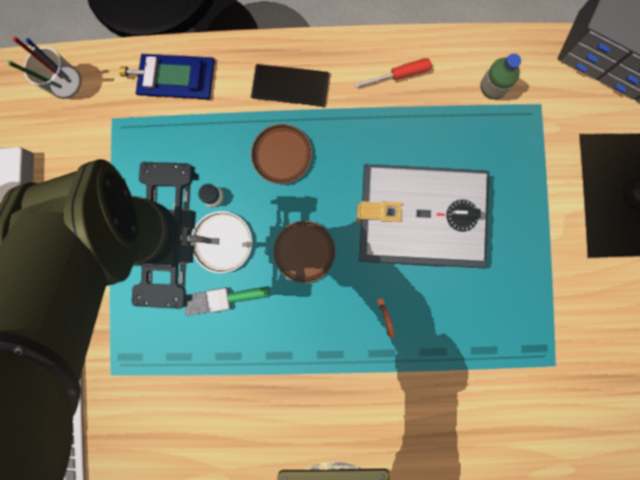

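```bash
python3 - <<'E'
from h import *
from plant import r
s=r.get_state()
d=pickle.load(open("side4.pkl","rb"))
f=lambda x,y:(170+(x+.5)/4-.5,110+(y+.5)/4-.5)
for n,x,y in [("arch",198,70),("nearleg",215,105),("nearleg",228,150),("near",240,205),("near",250,238),("far",183,150),("far",186,175)]:
    print(n,dep(d,*f(x,y)).round(4))
M,p=cam(d)
def proj(w):
    c=M.T@(np.array(w)-p); uv=cv2.projectPoints(np.array([[c[0],-c[1],-c[2]]]),np.zeros(3),np.zeros(3),d["mtx"],np.array(d["dist_coeffs"]))[0][0,0]
    return ((uv[0]-170)*4).round(),((uv[1]-110)*4).round()
T=R.from_quat(s["eef_rot"]).as_matrix()
for l in [(0.025,0,.0505),(-.025,0,.0505),(-.025,0,.01),(0,0,-.019)]: print(l,proj(s["tool_pos"]+T@np.array(l)))
print(s["tool_pos"])
E
```

```text
arch [0.5175 0.1963 0.2363]
nearleg [ 0.1953 -0.4279  0.6146]
nearleg [0.5133 0.1734 0.21  ]
near [0.5159 0.1754 0.1808]
near [0.5118 0.1637 0.1717]
far [0.5182 0.2241 0.1851]
far [0.5177 0.2247 0.1721]
(0.025, 0, 0.0505) (np.float64(195.0), np.float64(181.0))
(-0.025, 0, 0.0505) (np.float64(248.0), np.float64(230.0))
(-0.025, 0, 0.01) (np.float64(233.0), np.float64(150.0))
(0, 0, -0.019) (np.float64(194.0), np.float64(66.0))
[0.52040824 0.20310591 0.21469644]
```

Request:
{"name": "play_rows", "arguments": {"targets": [{"jaw":1,"dx":-0.006,"dy":0.004,"dz":0,"yaw":0},{"jaw":1,"dx":0,"dy":0,"dz":0,"yaw":0},{"jaw":1,"dx":0,"dy":0,"dz":0,"yaw":0},{"jaw":1,"dx":0,"dy":0,"dz":0,"yaw":0},{"jaw":1,"dx":0,"dy":0,"dz":0,"yaw":0}]}}

```text
clock: 10.95
tool_pos: [0.5251, 0.192, 0.215]
eef_rot: [0.734, 0.679, 0.009, 0.011]
contact_force: [-0.5, -0.3, -1.0]
opening: 0.082
```

Request:
{"name": "play_rows", "arguments": {"targets": [{"jaw":1,"dx":0,"dy":0,"dz":0,"yaw":0},{"jaw":1,"dx":0,"dy":0,"dz":0,"yaw":0},{"jaw":1,"dx":0,"dy":0,"dz":0,"yaw":0},{"jaw":1,"dx":0,"dy":0,"dz":0,"yaw":0},{"jaw":1,"dx":0,"dy":0,"dz":0,"yaw":0}]}}

```text
clock: 11.45
tool_pos: [0.5249, 0.1924, 0.215]
eef_rot: [0.734, 0.679, 0.009, 0.011]
contact_force: [-0.1, 0.6, -1.8]
opening: 0.08
```

```bash
python3 to.py .525 .195 .215 -0.078; python3 - <<'E'
from h import *
from plant import r
d=r.snapshot("side"); crop(d,170,110,330,270,4,"sidec5.png")
s=r.get_state(); print(s["clock"],s["tool_pos"],s["opening"],abs(s["qd"]).max())
E
```

```text
t 11.45 pos [0.5249 0.1924 0.215 ] tooly ang -0.078 tilt 0.0284 q [-0.58  0.63  0.23  1.83 -0.2   0.67 -0.32] F [-0.1  0.6 -1.8] Mz [-0.04   0.134  0.028] op 0.08
delta [ 0.0026 -0.0001 -0.    ] yaw -0.0
11.5 [0.52493442 0.19236067 0.21498076] 0.08611977875140686 0.002050491521375381
```

View pics/sidec5.png

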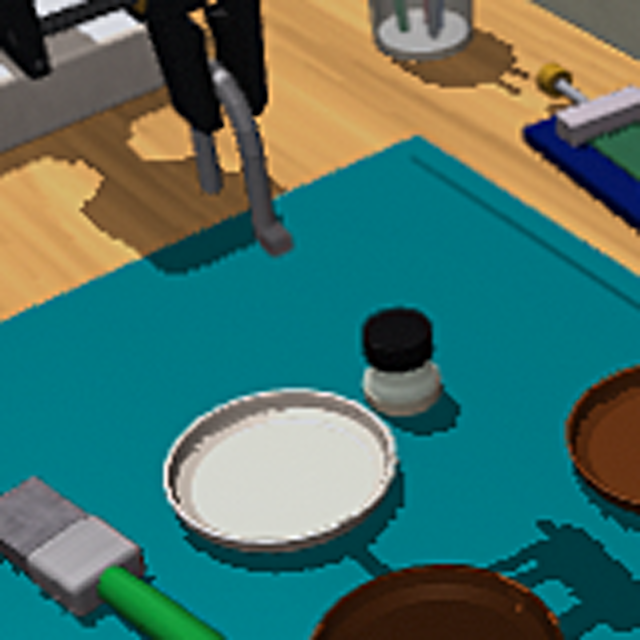

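The shackle is upright and still, with its feet at about (210,185) and (275,240) in this crop. The jar and brush haven't moved, so I'm handing it in.

```bash
python3 -c "
from plant import r
print(r.finish_job())"
```

```text
the job is handed in; nothing more can be done
None
```

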